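# Nest the coloured tumblers on the saucer

### The arm

A 7-joint arm with a two-finger parallel gripper is mounted at the origin on a cart in front of the work surface, level with it; the furniture and walls round the work are solid. World frame = base frame: x ahead of the robot, y to its left, z up, the work surface at z = 0. Lengths are in m, angles in rad, forces in N, time in s.
With the tool pointing down it reaches from about 0.425 to 1.025 m from the base axis. Payload 9.4 kg.
Tool frame: the origin (TCP) lies between the finger pads; the fingertips stand 14 mm ahead of it and the grasp point (between the pads) lies 5 mm behind it; z points along the fingers, y is the line along which they close (so a half turn about z gives the same grasp; the last joint's range is limited). The gripper opens to 85 mm and grips with 20 to 120 N. Pads are 22 mm wide; open, the fingers measure 114 mm over their backs; the gripper's body (76 mm by 85 mm) begins 54 mm behind the grasp point. The pads swing forward as they close: fully open they stand 13 mm farther back than shut.
Start: joints at [1.246, 0.599, -0.003, 1.599, 0.002, 0.943, -0.08], TCP at [0.178, -0.703, 0.245] pointing down, gripper open.
Joint ranges: [-2.57, 2.57], [-0.35, 1.97], [-1.29, 1.29], [0.11, 2.56], [-1.05, 4.19], [0.11, 1.86], [-2.63, 2.63]. Speed limits (rad/s): [2.22, 2.22, 3.01, 3.01, 3.14, 3.14, 3.14].

### API

Orientations are given as [roll, pitch, yaw] about the fixed x, y, z axes, in that order (R = Rz(yaw) Ry(pitch) Rx(roll)).
In Python, from rig import bot, imaging gives the robot as it stands.
- The arm moves only by the tool move_arm, never from a script. Its argument "moves" is text: rows parted by semicolons, each of 7 numbers parted by spaces: the turn, a rotation vector about the tool's x, y, z in degrees, then the shift along the tool's x, y, z in m, then the finger opening in m, from 0 to 0.0854. In form: rx ry rz tx ty tz grip; .... A call has 1 to 12 rows; each row is the pose to reach, as a shift and turn from the pose commanded when the call began, along the tool's axes at that moment; what a row does not reach only later rows make up. A row lasts 1/10 s, in which the tool goes at most 50 mm and 8.59 degrees, less where a joint would pass 70% of its speed; a pose out of reach is approached as far as the arm can. A call with a gripper value outside its range is refused whole. The fingers move at their own pace and stop on an object; the grip force is fixed at half the most. Time passes only in rows, so rows that repeat a pose let the fingers close. It gives the time, the measured TCP pose, the force, the opening and the grip force at its end, in the units of the state.
- bot.get_obs(): the state, without advancing time (a new reading comes with each control period).
- imaging.camera(name): name is "side" or "top"; returns a dict with "img" (480x640x3 uint8, blue, green, red), "K" (3x3 intrinsics, pixels), "eye" and "rotation" of the camera in the world. Camera axes: x right, y up, looking along -z (the intrinsics and any distortion apply to the point x, -y, -z); pixel columns grow to the right and rows downward; lengths in m; the calibration is good to about 2 mm. A picture is of the moment at which its call begins. There is no depth.
- bot.sign_off(): hands the job in; it is judged then, once.
The state is a dict: "t": time; "qpos": joint angles; "dq": joint speeds; "tau": joint torques, N m; "eef_pos": TCP position; "tcp_rot": TCP orientation; "force": force on the tool from outside, world axes, zero at the start; "moment": the same for the moment, N m; "finger_gap": finger opening in m; "grasp_force": force on a finger pad.
Only numpy, scipy, OpenCV 4.12 (cv2) and the standard library are available. Lean on these libraries where they do the work, as an engineer would, in place of code of your own. Each camera call takes 0.05 s, during which the arm holds its last target. There are 200 camera calls.

### The job

Tidy up the coffee counter: nest the four coloured tumblers upright into one column in the middle of the empty saucer, one after another from the bottom up: blue first, then green, then yellow, and red on top, each fully seated in the one below. Leave the white tumbler and the dish of packets standing where they are.

Things in the scene. Friction and masses are not known exactly. Their poses are not given: they have to be found in the camera images.
- blue_tumbler: blue stiff plastic tumbler, open top, 80 mm high, 90 g: foot 44 mm across at the base, 48 mm at 36 mm height; there a step out to a straight collar (36 to 80 mm height) 60 mm across, 54 mm inside, inner floor 40 mm up. Starts upright. Origin: centre of its underside, z up its axis. Seated in another, its foot is inside the lower collar, its step rests on the lower rim, its base 44 mm above the lower one's base.
- green_tumbler: green stiff plastic tumbler, open top, 80 mm high, 90 g: foot 44 mm across at the base, 48 mm at 36 mm height; there a step out to a straight collar (36 to 80 mm height) 60 mm across, 54 mm inside, inner floor 40 mm up. Starts upright. Origin: centre of its underside, z up its axis. Seated in another, its foot is inside the lower collar, its step rests on the lower rim, its base 44 mm above the lower one's base.
- yellow_tumbler: yellow stiff plastic tumbler, open top, 80 mm high, 90 g: foot 44 mm across at the base, 48 mm at 36 mm height; there a step out to a straight collar (36 to 80 mm height) 60 mm across, 54 mm inside, inner floor 40 mm up. Starts upright. Origin: centre of its underside, z up its axis. Seated in another, its foot is inside the lower collar, its step rests on the lower rim, its base 44 mm above the lower one's base.
- red_tumbler: red stiff plastic tumbler, open top, 80 mm high, 90 g: foot 44 mm across at the base, 48 mm at 36 mm height; there a step out to a straight collar (36 to 80 mm height) 60 mm across, 54 mm inside, inner floor 40 mm up. Starts upright. Origin: centre of its underside, z up its axis. Seated in another, its foot is inside the lower collar, its step rests on the lower rim, its base 44 mm above the lower one's base.
- white_tumbler: white tumbler of the same shape and size as the coloured ones, not needed: leave it where it stands. Origin at the centre of its underside.
- saucer: empty shallow white china saucer, 135 mm across, 15 mm high at the rim, its flat middle is about 90 mm across and about 6 mm above the counter; it does not shift. Origin at the centre of its underside, z up.
- packet_dish: round white china dish filled with small red and brown paper packets, 106 mm across, 39 mm high, not needed: leave it where it stands. Origin at the centre of its underside.

How it is judged:
On the way, in this order (a step that is already met when the one before it is completed fails the run):
1. the blue tumbler stands upright, released, in the middle of the saucer (horizontal distance between blue_tumbler and saucer below 0.015 m and z of blue_tumbler in the frame of saucer below 0.012 m and angle between blue_tumbler's own z axis and vertical below 0.1 rad and contact force between blue_tumbler and the fingers below 0.1 N and linear speed of blue_tumbler below 0.02 m/s), for 0.2 s.
2. the green tumbler is seated in the blue one and released (horizontal distance between green_tumbler and blue_tumbler below 0.008 m and z of green_tumbler in the frame of blue_tumbler between 0.038 and 0.049 m and angle between green_tumbler's own z axis and vertical below 0.1 rad and contact force between green_tumbler and the fingers below 0.1 N and linear speed of green_tumbler below 0.02 m/s), for 0.2 s.
3. the yellow tumbler is seated in the green one and released (horizontal distance between yellow_tumbler and green_tumbler below 0.008 m and z of yellow_tumbler in the frame of green_tumbler between 0.038 and 0.049 m and angle between yellow_tumbler's own z axis and vertical below 0.1 rad and contact force between yellow_tumbler and the fingers below 0.1 N and linear speed of yellow_tumbler below 0.02 m/s), for 0.2 s.
4. the red tumbler is seated in the yellow one and released (horizontal distance between red_tumbler and yellow_tumbler below 0.008 m and z of red_tumbler in the frame of yellow_tumbler between 0.038 and 0.049 m and angle between red_tumbler's own z axis and vertical below 0.1 rad and contact force between red_tumbler and the fingers below 0.1 N and linear speed of red_tumbler below 0.02 m/s), for 0.2 s.
At the end, for the whole second after the job is handed in: Blue stands upright on the saucer within 15 mm of its centre; green is seated in blue, yellow in green and red in yellow, each with its axis within 8 mm of the one below, its base 38 to 49 mm above the lower one's base and within 0.1 rad of upright; all are released and at rest (all of step 1 and all of step 2 and all of step 3 and all of step 4); the robot touches nothing.
It fails at once if the white tumbler is displaced by more than 20 mm or knocked over (distance of white_tumbler from where it was at the start of the episode above 0.02 m or angle between white_tumbler's own z axis and vertical above 0.5 rad).
It fails at once if the dish of packets is displaced by more than 20 mm (distance of packet_dish from where it was at the start of the episode above 0.02 m).
It also fails if it takes over 93 s, if anything falls off the work surface, if the arm or the gripper's body presses on something with over 40 N, if the wrist force passes 120 N, or if a joint passes its speed limit or range.

## Working session

There is one attempt and no reset: what is moved stays moved. The work goes in short steps, Python scripts to look and compute and a tool call to move; the robot and the scene stay as the last step left them, time stands still between calls to the robot, and variables do not carry over. Pictures are saved under pics/ and viewed, at most 14 in all, crops included, and the job is handed in when it is done.

Besides the shell and the picture viewer there is one more tool, called after "Emit:" by a JSON object that holds its "name" and its "arguments", one argument or row to a line. move_arm: Moves the arm, as the interface text tells. Its arguments: {"type":"object","properties":{"moves":{"type":"string"}},"required":["moves"]}

```bash
mkdir -p pics; ls
python3 - <<'E'
from rig import bot, imaging
import cv2
o=bot.get_obs(); print({k:o[k] for k in("t","qpos","eef_pos","tcp_rot","force","finger_gap")})
for n in("top","side"):
    c=imaging.camera(n); cv2.imwrite(f"pics/{n}0.png",c["img"]); print({k:v for k,v in c.items() if k!="img"})
E
```

```text
pics
{'t': 0.0, 'qpos': array([ 1.24632662,  0.60010769, -0.0025785 ,  1.6001734 ,  0.00180327,
        0.94292136, -0.07977217]), 'eef_pos': array([ 0.17768623, -0.70239151,  0.2444135 ]), 'tcp_rot': array([-3.13999041e+00,  1.29574588e-04,  2.47887236e-01]), 'force': array([ 0.19657439, -0.07304302, -0.11054922]), 'finger_gap': 0.08535565774979086}
{'K': array([[561.07473218,   0.        , 328.03785957],
       [  0.        , 561.07473218, 233.12385414],
       [  0.        ,   0.        ,   1.        ]]), 'eye': array([ 0.33369236, -0.07845952,  1.06647087]), 'rotation': array([ 0.17609781, -0.02118888, -1.54629522])}
{'K': array([[541.44247891,   0.        , 325.48808766],
       [  0.        , 541.44247891, 235.58352347],
       [  0.        ,   0.        ,   1.        ]]), 'eye': array([0.20139633, 0.70351938, 0.60249143]), 'rotation': array([ 0.98744785,  0.0210602 , -2.76956843])}
```

View pics/top0.png

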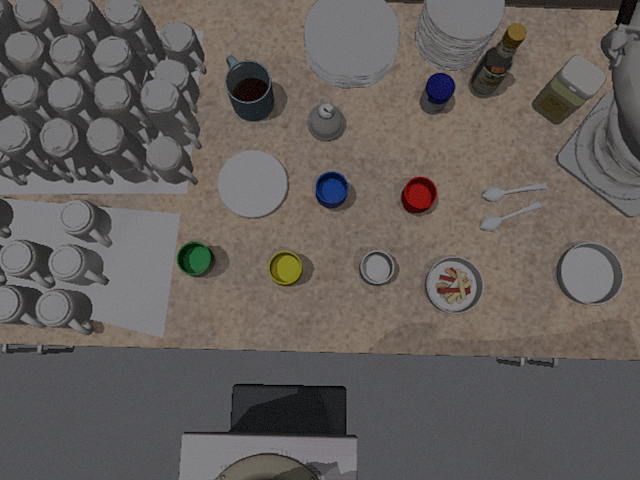

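View pics/side0.png

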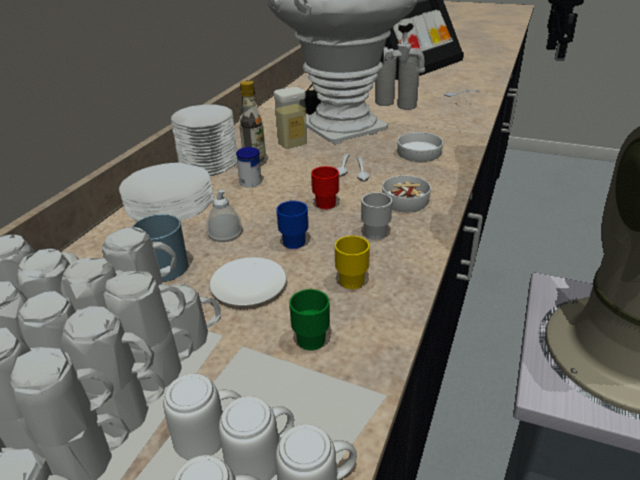

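The top view shows the tumbler rims at about blue (332,189), green (196,259), yellow (286,268), red (420,195), white (377,267). The saucer is at (253,184) and the packet dish at (454,286). The side view agrees. Next I fit the positions using both views.

```bash
cat > h.py <<'E'
import numpy as np, cv2
from scipy.spatial.transform import Rotation as R
from scipy.optimize import least_squares
from rig import bot, imaging
def proj(c,P):
    q=(np.atleast_2d(P)-c["eye"])@R.from_euler("xyz",c["rotation"]).as_matrix()
    q=q*[1,-1,-1]; p=q@c["K"].T; return p[:,:2]/p[:,2:]
def ray(c,uv,z):
    d=np.linalg.inv(c["K"])@[*uv,1]; d=R.from_euler("xyz",c["rotation"]).as_matrix()@(d*[1,-1,-1])
    return c["eye"]+d*(z-c["eye"][2])/d[2]
a=np.linspace(0,2*np.pi,72)
def circ(r,z): return np.c_[r*np.cos(a),r*np.sin(a),0*a+z]
TUM=np.r_[circ(.03,.08),circ(.03,.036),circ(.024,.036),circ(.022,0)]
HUE={"blue":(108,128),"green":(50,80),"yellow":(22,35),"red":(0,6)}
def mask(img,col,uv,rad=45):
    h=cv2.cvtColor(img,cv2.COLOR_BGR2HSV); lo,hi=HUE[col]
    m=cv2.inRange(h,(lo,130,25),(hi,255,255))
    w=np.zeros_like(m); cv2.circle(w,tuple(int(x) for x in uv),rad,255,-1); m&=w
    n,l,s,_=cv2.connectedComponentsWithStats(m); k=1+np.argmax(s[1:,4]); return (l==k)
def ext(p): return np.r_[p.min(0),p.max(0)]
def mext(m):
    y,x=np.nonzero(m); return np.array([x.min(),y.min(),x.max()+1,y.max()+1])-.5
E
cat > m.py <<'E'
from h import *
T=imaging.camera("top");S=imaging.camera("side")
for col,u in {"blue":(332,189),"green":(196,259),"yellow":(286,268),"red":(420,195)}.items():
    g=ray(T,u,.08); g[2]=0
    res={}
    for n,cs in {"top":[T],"side":[S],"both":[T,S]}.items():
        E=[mext(mask(c["img"],col,proj(c,g+[0,0,.05])[0])) for c in cs]
        f=lambda p:np.concatenate([ext(proj(c,TUM+[p[0],p[1],0]))-e for c,e in zip(cs,E)])
        r=least_squares(f,g[:2],loss="soft_l1"); print(col,n,r.x.round(4),f(r.x).round(1))
for n,u,z in(("white",(377,267),.08),("dish",(454,286),.03),("bottle",(325,125),.05)): print(n,ray(T,u,z).round(3))
h=cv2.cvtColor(T["img"],cv2.COLOR_BGR2GRAY); w=np.zeros_like(h); cv2.circle(w,(253,184),42,255,-1)
hs=cv2.cvtColor(T["img"],cv2.COLOR_BGR2HSV)
m=((hs[...,1]<40)&(h>120)&(w>0)).astype(np.uint8)
n,l,s,ce=cv2.connectedComponentsWithStats(m); k=1+np.argmax(s[1:,4]); e=mext(l==k); print(e,s[k],ce[k])
f=lambda p:ext(proj(T,circ(.0675,.015)+[p[0],p[1],0]))-e
r=least_squares(f,ray(T,(253,184),.015)[:2]); print("saucer",r.x,f(r.x))
print("mug",ray(T,(250,85),.09),"bl.lid",ray(T,(440,88),.07))
E
python3 m.py
```

```text
blue top [ 0.5953 -0.0993] [-0.5 -0.7  0.5  0.8]
blue side [ 0.5963 -0.1002] [-0.7 -1.1  0.7  0.7]
blue both [ 0.5956 -0.0993] [-0.5 -0.9  0.6  0.6 -0.5 -0.8  0.8  1. ]
green top [0.4607 0.1439] [-1.7 -1.6  2.   1.6]
green side [0.4593 0.1411] [-0.9 -0.7  1.   0.5]
green both [0.4595 0.142 ] [-0.6 -0.9  3.   2.3 -1.3 -0.4  0.6  0.8]
yellow top [ 0.4471 -0.0192] [-0.3 -0.4  0.3  0.5]
yellow side [ 0.4468 -0.0196] [-0.1  0.3  0.1 -0.3]
yellow both [ 0.4469 -0.0194] [-0.3 -0.3  0.4  0.5 -0.2  0.4  0.  -0.2]
red top [ 0.5906 -0.2607] [-0.3 -0.6  0.2  0.6]
red side [ 0.5914 -0.2594] [-0.1  0.1  0.1 -0.1]
red both [ 0.5911 -0.2604] [-0.4 -0.9  0.1  0.3  0.2 -0.1  0.4 -0.3]
white [ 0.451 -0.183  0.08 ]
dish [ 0.426 -0.332  0.03 ]
bottle [ 0.724 -0.085  0.05 ]
[216.5 149.5 286.5 216.5] [ 217  150   70   67 3582] [251.68034618 183.04997208]
saucer [0.6160927  0.05380302] [-0.07335652 -0.40046583  0.07481351  0.38173532]
mug [0.78202487 0.05622942 0.09      ] bl.lid [ 0.79749304 -0.30104693  0.07      ]
```

```bash
cat > d.py <<'E'
import sys; from h import *
o=bot.get_obs(); t=np.array([float(v) for v in sys.argv[1:4]]); Rm=R.from_euler("xyz",o["tcp_rot"])
print("t",o["t"],"pos",o["eef_pos"].round(4),"rpy",o["tcp_rot"].round(4),"gap",o["finger_gap"])
print("shift",Rm.inv().apply(t-o["eef_pos"]).round(4),"turn",np.degrees((Rm.inv()*R.from_euler("xyz",[np.pi,0,np.pi/2])).as_rotvec()).round(2))
E
python3 d.py .5955 -.0995 .245
```

```text
t 0.2 pos [ 0.1777 -0.7026  0.2447] rpy [-3.1406e+00  1.0000e-04  2.4780e-01] gap 0.08551038096166692
shift [ 5.529e-01 -4.822e-01  1.000e-04] turn [-5.00e-02 -3.00e-02 -7.58e+01]
```

Emit:
{"name": "move_arm", "arguments": {
  "moves": "0 0 -75.8 0.553 -0.482 0 0.085;0 0 -75.8 0.553 -0.482 0 0.085;0 0 -75.8 0.553 -0.482 0 0.085;0 0 -75.8 0.553 -0.482 0 0.085;0 0 -75.8 0.553 -0.482 0 0.085;0 0 -75.8 0.553 -0.482 0 0.085;0 0 -75.8 0.553 -0.482 0 0.085;0 0 -75.8 0.553 -0.482 0 0.085;0 0 -75.8 0.553 -0.482 0 0.085;0 0 -75.8 0.553 -0.482 0 0.085;0 0 -75.8 0.553 -0.482 0 0.085;0 0 -75.8 0.553 -0.482 0 0.085"
}}

```text
t: 1.4
eef_pos: [0.5204, -0.2081, 0.2453]
tcp_rot: [3.142, 0.0, 1.57]
force: [0.8, -0.9, 0.3]
finger_gap: 0.085
grasp_force: 0.0
```

```bash
python3 d.py .5955 -.0995 .13
```

```text
t 1.4 pos [ 0.5204 -0.2081  0.2453] rpy [3.1415e+00 2.0000e-04 1.5703e+00] gap 0.08500435372854628
shift [0.1087 0.0751 0.1153] turn [ 0.    0.01 -0.03]
```

Emit:
{"name": "move_arm", "arguments": {
  "moves": "0 0 0 0.04 0.03 0 0.085;0 0 0 0.08 0.055 0.02 0.085;0 0 0 0.109 0.075 0.04 0.085;0 0 0 0.109 0.075 0.08 0.085;0 0 0 0.109 0.075 0.115 0.085;0 0 0 0.109 0.075 0.115 0.085;0 0 0 0.109 0.075 0.115 0.085"
}}

```text
t: 2.1
eef_pos: [0.5945, -0.1007, 0.1304]
tcp_rot: [-3.14, -0.0, 1.571]
force: [-0.4, 0.6, 1.1]
finger_gap: 0.085
grasp_force: 0.0
```

```bash
python3 d.py .5955 -.0995 .054
python3 - <<'E'
from h import *
T=imaging.camera("top");S=imaging.camera("side")
cv2.imwrite("pics/s1.png",cv2.resize(S["img"][120:280,200:400],(800,640))[:600])
E
```

```text
t 2.1 pos [ 0.5945 -0.1007  0.1304] rpy [-3.1403e+00 -2.0000e-04  1.5709e+00] gap 0.08498352532339809
shift [0.0012 0.0011 0.0764] turn [-0.07 -0.01  0.  ]
```

View pics/s1.png

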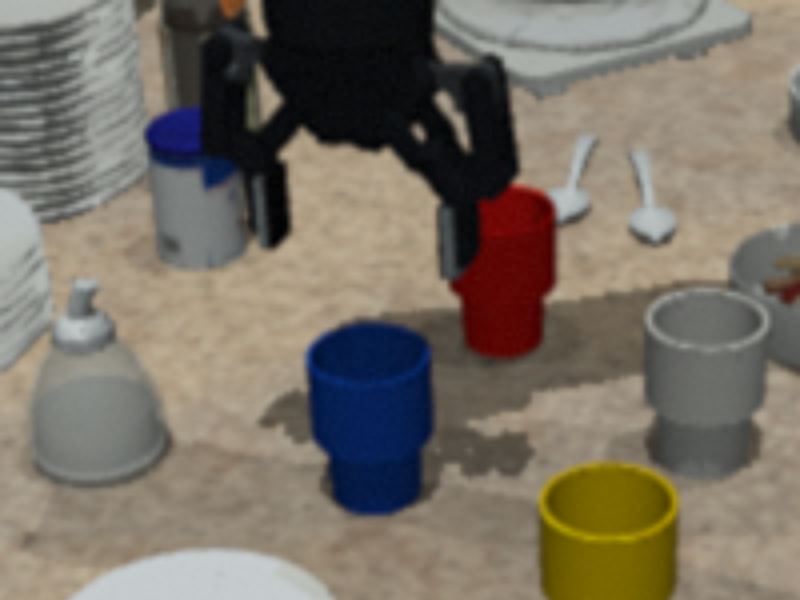

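The fingers (crop x≈270 and 455) straddle the blue rim, which is centred at x≈370. I can descend and grip.

Emit:
{"name": "move_arm", "arguments": {
  "moves": "0 0 0 0 0.001 0.03 0.085;0 0 0 0 0.001 0.055 0.085;0 0 0 0 0.001 0.07 0.085;0 0 0 0 0.001 0.077 0.085;0 0 0 0 0.001 0.077 0.085;0 0 0 0 0.001 0.077 0.04;0 0 0 0 0.001 0.077 0.04;0 0 0 0 0.001 0.077 0.04;0 0 0 0 0.001 0.077 0.04;0 0 0 0 0.001 0.077 0.04;0 0 0 0 0.001 0.077 0.04"
}}

```text
t: 3.3
eef_pos: [0.5962, -0.1008, 0.0548]
tcp_rot: [3.14, 0.0, 1.571]
force: [-0.6, 0.9, 6.2]
finger_gap: 0.0584
grasp_force: 63.3
```

```bash
python3 d.py .616 .054 .09
```

```text
t 3.3 pos [ 0.5962 -0.1008  0.0548] rpy [3.1397e+00 4.0000e-04 1.5706e+00] gap 0.05842679810250891
shift [ 0.1548  0.0198 -0.0353] turn [ 0.11  0.02 -0.01]
```

Emit:
{"name": "move_arm", "arguments": {
  "moves": "0 0 0 0 0 -0.02 0.04;0 0 0 0 0 -0.05 0.04;0 0 0 0.025 0.004 -0.05 0.04;0 0 0 0.065 0.01 -0.05 0.04;0 0 0 0.105 0.015 -0.05 0.04;0 0 0 0.14 0.018 -0.05 0.04;0 0 0 0.153 0.02 -0.05 0.04;0 0 0 0.153 0.02 -0.05 0.04;0 0 0 0.153 0.02 -0.03 0.04;0 0 0 0.153 0.02 -0.015 0.04;0 0 0 0.153 0.02 -0.015 0.04"
}}

```text
t: 4.4
eef_pos: [0.6143, 0.0503, 0.0663]
tcp_rot: [-3.138, 0.001, 1.569]
force: [0.6, 0.4, -1.2]
finger_gap: 0.058
grasp_force: 64.6
```

```bash
python3 d.py .616 .0528 .061;  python3 - <<'E'
from h import *
S=imaging.camera("side")
cv2.imwrite("pics/s2.png",cv2.resize(S["img"][170:320,160:360],(800,600)))
E
```

```text
t 4.4 pos [0.6143 0.0503 0.0663] rpy [-3.138e+00  1.500e-03  1.569e+00] gap 0.0579512006574089
shift [0.0025 0.0017 0.0053] turn [-0.21  0.08 -0.1 ]
```

View pics/s2.png

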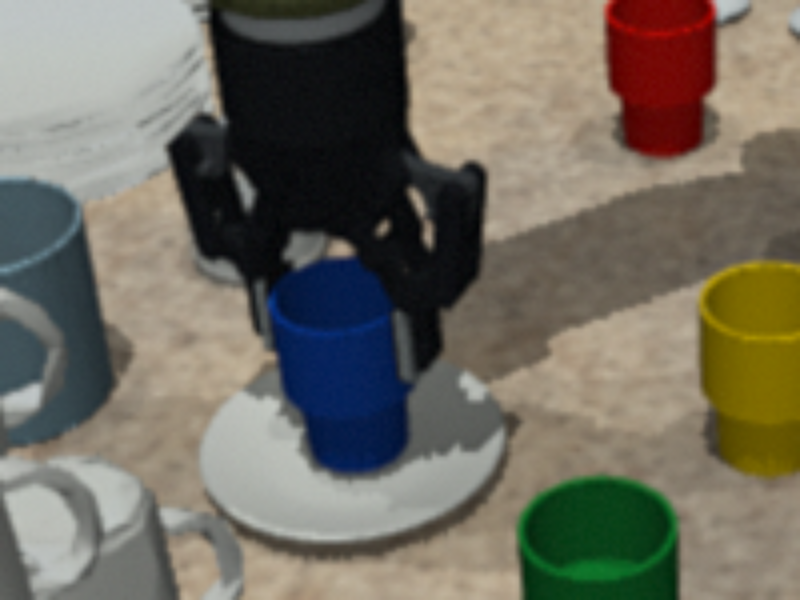

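Blue is held upright above the saucer's middle (foot at crop (358,450)). I lower the last few mm, release and rise.

Emit:
{"name": "move_arm", "arguments": {
  "moves": "0 0 0 0.001 0.001 0.003 0.04;0 0 0 0.001 0.001 0.004 0.04;0 0 0 0.001 0.001 0.004 0.04;0 0 0 0.001 0.001 0.004 0.085;0 0 0 0.001 0.001 0.004 0.085;0 0 0 0.001 0.001 0.004 0.085;0 0 0 0.001 0.001 0.004 0.085;0 0 0 0.001 0.001 -0.03 0.085;0 0 0 0.001 0.001 -0.07 0.085;0 0 0 0.001 0.001 -0.1 0.085;0 0 0 0.001 0.001 -0.1 0.085"
}}

```text
t: 5.55
eef_pos: [0.6187, 0.0537, 0.1725]
tcp_rot: [3.135, -0.001, 1.571]
force: [0.3, -0.3, 0.3]
finger_gap: 0.0849
grasp_force: 0.0
```

```bash
python3 d.py .460 .1420 .13; sed -i 's/(332,189)/(252,184)/' m.py; python3 m.py|grep -E "blue|green"
```

```text
t 5.55 pos [0.6187 0.0537 0.1725] rpy [ 3.1349e+00 -1.0000e-03  1.5705e+00] gap 0.08488619005541245
shift [ 0.0882 -0.159   0.0416] turn [ 0.38 -0.05 -0.02]Traceback (most recent call last):
  File "m.py", line 7, in <module>
    E=[mext(mask(c["img"],col,proj(c,g+[0,0,.05])[0])) for c in cs]
            ~~~~^^^^^^^^^^^^^^^^^^^^^^^^^^^^^^^^^^^^^
  File "h.py", line 19, in mask
    n,l,s,_=cv2.connectedComponentsWithStats(m); k=1+np.argmax(s[1:,4]); return (l==k)
                                                     ~~~~~~~~~^^^^^^^^^
    return _wrapfunc(a, 'argmax', axis=axis, out=out, **kwds)
    return bound(*args, **kwds)
ValueError: attempt to get argmax of an empty sequence
```

The arm hides blue from the top camera, so I move over green first and measure blue from there.

Emit:
{"name": "move_arm", "arguments": {
  "moves": "0 0 0 0.022 -0.04 0 0.085;0 0 0 0.044 -0.08 0 0.085;0 0 0 0.066 -0.12 0 0.085;0 0 0 0.088 -0.159 0 0.085;0 0 0 0.088 -0.159 0.02 0.085;0 0 0 0.088 -0.159 0.042 0.085;0 0 0 0.088 -0.159 0.042 0.085;0 0 0 0.088 -0.159 0.042 0.085"
}}

```text
t: 6.45
eef_pos: [0.457, 0.1412, 0.1256]
tcp_rot: [-3.139, 0.001, 1.571]
force: [-0.2, 0.4, 0.7]
finger_gap: 0.0847
grasp_force: 0.0
```

```bash
python3 d.py .460 .1420 .054
cat > b.py <<'E'
import sys
from h import *
T=imaging.camera("top");S=imaging.camera("side")
def fit(col,xy,z0,cams):
    P=np.array([*xy,z0]); cs=[{"top":T,"side":S}[c] for c in cams]
    E=[mext(mask(c["img"],col,proj(c,P+[0,0,.05])[0])) for c in cs]
    f=lambda p:np.concatenate([ext(proj(c,TUM+[p[0],p[1],z0]))-e for c,e in zip(cs,E)])
    r=least_squares(f,xy,loss="soft_l1"); print(col,cams,r.x.round(4),f(r.x).round(1))
E
cat > b1.py <<'E'
from b import *
fit("blue",(.616,.054),.006,["top"]);fit("blue",(.616,.054),.006,["side"])
cv2.imwrite("pics/s3.png",np.hstack([cv2.resize(T["img"][120:300,150:300],(400,480)),cv2.resize(S["img"][200:380,210:360],(400,480))]))
E
python3 b1.py
```

```text
t 6.45 pos [0.457  0.1412 0.1256] rpy [-3.1392e+00  9.0000e-04  1.5711e+00] gap 0.08468458877222082
shift [0.0009 0.0032 0.0716] turn [-0.14  0.05  0.02]
blue ['top'] [0.6171 0.055 ] [-0.7 -0.8  0.8  0.8]
blue ['side'] [0.6168 0.0554] [-0.9 -1.1  1.   0.7]
```

View pics/s3.png

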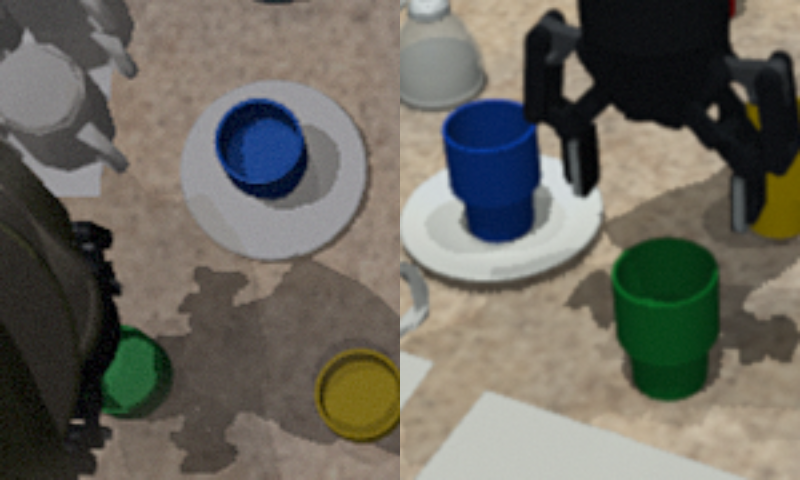

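Blue stands upright in the middle of the saucer. Side view: the fingers straddle green (crop centre (665,270)). I descend on green.

Emit:
{"name": "move_arm", "arguments": {
  "moves": "0 0 0 0.001 0.002 0.02 0.085;0 0 0 0.001 0.002 0.045 0.085;0 0 0 0.001 0.002 0.065 0.085;0 0 0 0.001 0.002 0.072 0.085;0 0 0 0.001 0.002 0.072 0.085;0 0 0 0.001 0.002 0.072 0.085;0 0 0 0.001 0.002 0.072 0.04;0 0 0 0.001 0.002 0.072 0.04;0 0 0 0.001 0.002 0.072 0.04;0 0 0 0.001 0.002 0.072 0.04;0 0 0 0.001 0.002 0.072 0.04;0 0 0 0.001 0.002 0.072 0.04"
}}

```text
t: 7.75
eef_pos: [0.46, 0.1424, 0.0553]
tcp_rot: [3.14, -0.001, 1.571]
force: [-1.5, 0.6, 9.7]
finger_gap: 0.058
grasp_force: 62.1
```

```bash
python3 d.py .617 .0552 .054
cat > b2.py <<'E'
from b import *
fit("green",(.46,.142),0,["side"])
E
python3 b2.py
```

```text
t 7.75 pos [0.46   0.1424 0.0553] rpy [ 3.1401e+00 -5.0000e-04  1.5708e+00] gap 0.058032410230391615
shift [-0.0872  0.157   0.0015] turn [ 0.09 -0.03 -0.  ]
green ['side'] [0.4621 0.1422] [-1.  -0.7  1.   0.5]
```

Emit:
{"name": "move_arm", "arguments": {
  "moves": "0 0 0 0 0 -0.03 0.04;0 0 0 0 0 -0.07 0.04;0 0 0 0 0 -0.105 0.04;0 0 0 -0.006 0.012 -0.12 0.04;0 0 0 -0.022 0.04 -0.12 0.04;0 0 0 -0.042 0.075 -0.12 0.04;0 0 0 -0.062 0.112 -0.12 0.04;0 0 0 -0.078 0.142 -0.12 0.04;0 0 0 -0.087 0.157 -0.12 0.04;0 0 0 -0.087 0.157 -0.12 0.04;0 0 0 -0.087 0.157 -0.12 0.04;0 0 0 -0.087 0.157 -0.12 0.04"
}}

```text
t: 9.05
eef_pos: [0.6155, 0.0561, 0.1744]
tcp_rot: [-3.141, -0.0, 1.572]
force: [-0.6, 0.0, -0.2]
finger_gap: 0.058
grasp_force: 64.5
```

```bash
python3 d.py .617 .0552 .1055
cat > b3.py <<'E'
from b import *
o=bot.get_obs()
fit("green",(.616,.054),o["eef_pos"][2]-.0553,["side"])
cv2.imwrite("pics/s4.png",cv2.resize(S["img"][150:320,160:360],(800,600)))
E
python3 b3.py
```

```text
t 9.05 pos [0.6155 0.0561 0.1744] rpy [-3.1409e+00 -2.0000e-04  1.5720e+00] gap 0.057959744749208064
shift [-0.0009  0.0016  0.0689] turn [-0.04 -0.01  0.07]
green ['side'] [0.6172 0.0582] [-1.  -0.6  1.   0.3]
```

View pics/s4.png

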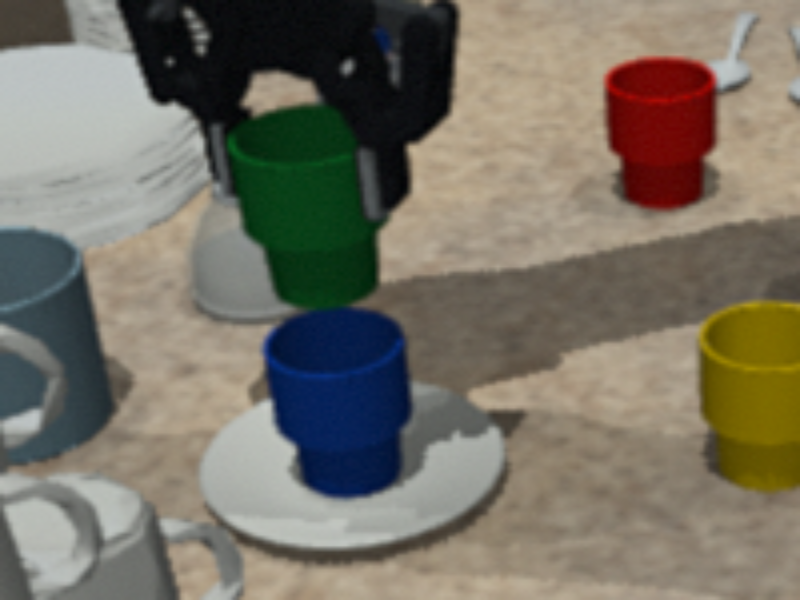

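Green is held upright above blue (green's base at crop (325,280), blue's rim centre at (338,345)). The fit shows about 2 mm of y offset, so I correct that and lower in.

Emit:
{"name": "move_arm", "arguments": {
  "moves": "0 0 0 -0.0015 0.001 0.01 0.04;0 0 0 -0.0015 0.001 0.025 0.04;0 0 0 -0.0015 0.001 0.035 0.04;0 0 0 -0.0015 0.001 0.045 0.04;0 0 0 -0.0015 0.001 0.055 0.04;0 0 0 -0.0015 0.001 0.063 0.04;0 0 0 -0.0015 0.001 0.066 0.04;0 0 0 -0.0015 0.001 0.067 0.04;0 0 0 -0.0015 0.001 0.067 0.04"
}}

```text
t: 10.05
eef_pos: [0.6177, 0.0538, 0.1074]
tcp_rot: [3.141, -0.0, 1.571]
force: [0.3, 0.1, -0.1]
finger_gap: 0.0579
grasp_force: 64.5
```

```bash
python3 d.py .617 .0552 .1055
```

```text
t 10.05 pos [0.6177 0.0538 0.1074] rpy [ 3.1414e+00 -1.0000e-04  1.5708e+00] gap 0.057901873791537856
shift [ 0.0014 -0.0007  0.0019] turn [ 0.01 -0.    0.  ]
```

Emit:
{"name": "move_arm", "arguments": {
  "moves": "0 0 0 0.001 0 0.001 0.04;0 0 0 0.001 0 0.002 0.04;0 0 0 0.001 0 0.002 0.04;0 0 0 0.001 0 0.002 0.085;0 0 0 0.001 0 0.002 0.085;0 0 0 0.001 0 0.002 0.085;0 0 0 0.001 0 0.002 0.085;0 0 0 0.001 0 -0.03 0.085;0 0 0 0.001 0 -0.07 0.085;0 0 0 0.001 0 -0.1 0.085;0 0 0 0.001 0 -0.1 0.085"
}}

```text
t: 11.15
eef_pos: [0.6195, 0.0553, 0.2115]
tcp_rot: [3.135, -0.001, 1.571]
force: [0.5, 0.5, -0.3]
finger_gap: 0.0849
grasp_force: 0.0
```

```bash
python3 d.py .447 -.0194 .13
```

```text
t 11.15 pos [0.6195 0.0553 0.2115] rpy [ 3.1351e+00 -9.0000e-04  1.5705e+00] gap 0.08491335782898386
shift [-0.0748 -0.1731  0.0803] turn [ 0.37 -0.05 -0.01]
```

Emit:
{"name": "move_arm", "arguments": {
  "moves": "0 0 0 -0.02 -0.043 0 0.085;0 0 0 -0.039 -0.086 0 0.085;0 0 0 -0.058 -0.13 0 0.085;0 0 0 -0.075 -0.171 0.02 0.085;0 0 0 -0.075 -0.171 0.05 0.085;0 0 0 -0.075 -0.171 0.08 0.085;0 0 0 -0.075 -0.171 0.08 0.085;0 0 0 -0.075 -0.171 0.08 0.085;0 0 0 -0.075 -0.171 0.08 0.085"
}}

```text
t: 12.05
eef_pos: [0.4472, -0.02, 0.1281]
tcp_rot: [3.141, -0.0, 1.571]
force: [-0.5, -0.1, 0.5]
finger_gap: 0.0851
grasp_force: 0.0
```

```bash
python3 d.py .447 -.0194 .054
cat > b4.py <<'E'
from b import *
fit("green",(.617,.055),.05,["top"]);fit("green",(.617,.055),.05,["side"])
fit("yellow",(.447,-.0194),0,["side"])
cv2.imwrite("pics/s5.png",cv2.resize(S["img"][130:330,200:400],(600,600)))
E
python3 b4.py
```

```text
t 12.05 pos [ 0.4472 -0.02    0.1281] rpy [ 3.1407e+00 -1.0000e-04  1.5711e+00] gap 0.08512658114099754
shift [ 0.0006 -0.0002  0.0741] turn [ 0.05 -0.    0.02]
green ['top'] [0.6183 0.0541] [-1.  -1.3  1.1  1.5]
green ['side'] [0.6394 0.017 ] [ -0.3 -13.7   0.3   1.5]
yellow ['side'] [ 0.4476 -0.0192] [ 0.4  0.3 -0.4 -0.3]
```

View pics/s5.png

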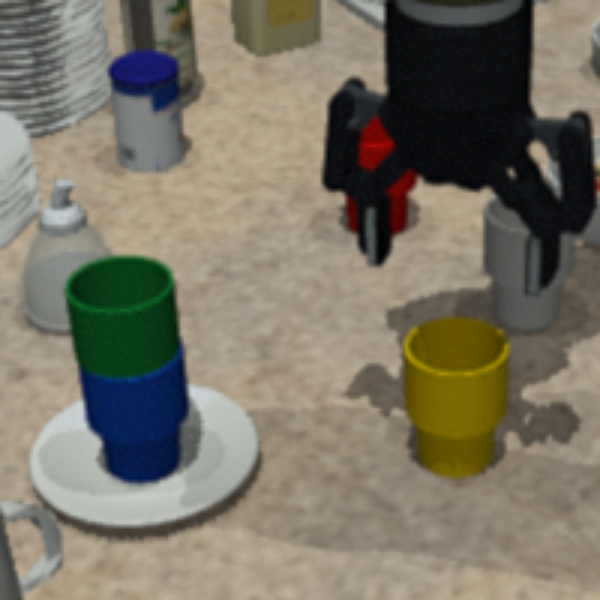

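Green is seated in blue, with its collar directly on blue's rim (crop (132,360)). The fingers are over yellow, so I grip it.

Emit:
{"name": "move_arm", "arguments": {
  "moves": "0 0 0 0.001 0 0.02 0.085;0 0 0 0.001 0 0.045 0.085;0 0 0 0.001 0 0.068 0.085;0 0 0 0.001 0 0.075 0.085;0 0 0 0.001 0 0.075 0.085;0 0 0 0.001 0 0.075 0.085;0 0 0 0.001 0 0.075 0.04;0 0 0 0.001 0 0.075 0.04;0 0 0 0.001 0 0.075 0.04;0 0 0 0.001 0 0.075 0.04;0 0 0 0.001 0 0.075 0.04;0 0 0 0.001 0 0.075 0.04"
}}

```text
t: 13.35
eef_pos: [0.4471, -0.0194, 0.0535]
tcp_rot: [3.14, 0.0, 1.57]
force: [-0.6, 0.1, 13.5]
finger_gap: 0.0589
grasp_force: 61.1
```

```bash
python3 d.py .618 .0542 .054
```

```text
t 13.35 pos [ 0.4471 -0.0194  0.0535] rpy [3.1396e+00 1.0000e-04 1.5703e+00] gap 0.05888667895387578
shift [ 0.0737  0.1709 -0.0002] turn [ 0.12  0.01 -0.03]
```

Emit:
{"name": "move_arm", "arguments": {
  "moves": "0 0 0 0 0 -0.03 0.04;0 0 0 0 0 -0.075 0.04;0 0 0 0 0 -0.12 0.04;0 0 0 0 0 -0.155 0.04;0 0 0 0.005 0.01 -0.165 0.04;0 0 0 0.019 0.045 -0.165 0.04;0 0 0 0.036 0.085 -0.165 0.04;0 0 0 0.053 0.125 -0.165 0.04;0 0 0 0.068 0.158 -0.165 0.04;0 0 0 0.074 0.171 -0.165 0.04;0 0 0 0.074 0.171 -0.165 0.04;0 0 0 0.074 0.171 -0.165 0.04"
}}

```text
t: 14.55
eef_pos: [0.6167, 0.0543, 0.2171]
tcp_rot: [-3.14, 0.0, 1.571]
force: [-0.9, -1.2, -0.6]
finger_gap: 0.0584
grasp_force: 65.1
```

Emit:
{"name": "move_arm", "arguments": {
  "moves": "0 0 0 0 0 0 0.04;0 0 0 0 0 0 0.04"
}}

```text
t: 14.75
eef_pos: [0.6168, 0.054, 0.2175]
tcp_rot: [-3.141, 0.001, 1.57]
force: [-0.5, 0.7, -0.5]
finger_gap: 0.0584
grasp_force: 65.1
```

```bash
python3 d.py .618 .0542 .1475;python3 - <<'E'
from b import *
o=bot.get_obs()
fit("yellow",(.618,.054),o["eef_pos"][2]-.0535,["side"])
cv2.imwrite("pics/s6.png",cv2.resize(S["img"][120:320,150:350],(600,600)))
E
```

```text
t 14.75 pos [0.6168 0.054  0.2175] rpy [-3.1413e+00  6.0000e-04  1.5701e+00] gap 0.05837840187622935
shift [0.0003 0.0012 0.07  ] turn [-0.02  0.03 -0.04]
yellow ['side'] [0.6191 0.0539] [-0.6 -0.2  0.6  0.1]
```

View pics/s6.png

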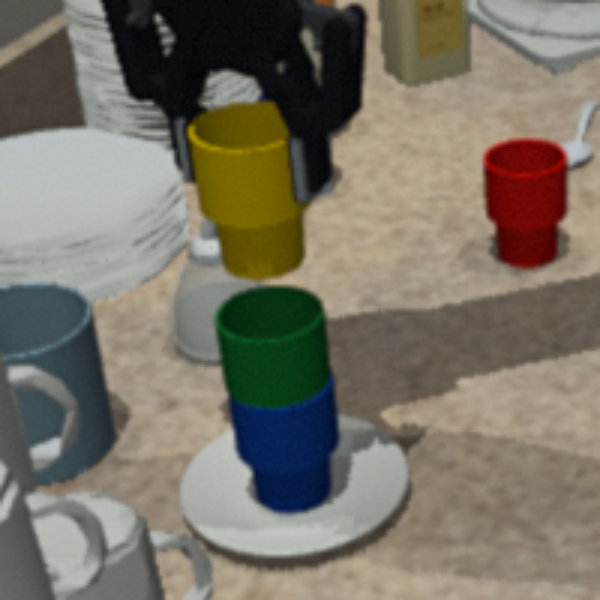

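Yellow hangs upright over green, and the fit puts it within 1 mm. I lower it.

Emit:
{"name": "move_arm", "arguments": {
  "moves": "0 0 0 0 0 0.01 0.04;0 0 0 0 0 0.025 0.04;0 0 0 0 0 0.035 0.04;0 0 0 0 0 0.045 0.04;0 0 0 0 0 0.055 0.04;0 0 0 0 0 0.063 0.04;0 0 0 0 0 0.067 0.04;0 0 0 0 0 0.068 0.04;0 0 0 0 0 0.068 0.04"
}}

```text
t: 15.75
eef_pos: [0.6177, 0.0548, 0.1493]
tcp_rot: [3.142, -0.0, 1.571]
force: [-0.2, 0.0, -1.7]
finger_gap: 0.0589
grasp_force: 65.1
```

```bash
python3 d.py .618 .0542 .1475
```

```text
t 15.75 pos [0.6177 0.0548 0.1493] rpy [ 3.1415e+00 -1.0000e-04  1.5708e+00] gap 0.058946689936225455
shift [-0.0006  0.0003  0.0018] turn [ 0.01 -0.   -0.  ]
```

Emit:
{"name": "move_arm", "arguments": {
  "moves": "0 0 0 0 0 0.001 0.04;0 0 0 0 0 0.002 0.04;0 0 0 0 0 0.002 0.04;0 0 0 0 0 0.002 0.085;0 0 0 0 0 0.002 0.085;0 0 0 0 0 0.002 0.085;0 0 0 0 0 0.002 0.085;0 0 0 0 0 -0.03 0.085;0 0 0 0 0 -0.07 0.085;0 0 0 0 0 -0.085 0.085;0 0 0 0 0 -0.085 0.085;0 0 0 0 0 -0.085 0.085"
}}

```text
t: 16.95
eef_pos: [0.6173, 0.0545, 0.2339]
tcp_rot: [-3.141, 0.0, 1.571]
force: [1.2, -0.5, -1.0]
finger_gap: 0.085
grasp_force: 0.0
```

```bash
python3 d.py .5911 -.2604 .13
```

```text
t 16.95 pos [0.6173 0.0545 0.2339] rpy [-3.1414e+00  3.0000e-04  1.5706e+00] gap 0.08501377417368668
shift [-0.3149 -0.0262  0.104 ] turn [-0.01  0.02 -0.01]
```

Emit:
{"name": "move_arm", "arguments": {
  "moves": "0 0 0 -0.04 -0.004 0 0.085;0 0 0 -0.09 -0.008 0 0.085;0 0 0 -0.14 -0.012 0 0.085;0 0 0 -0.19 -0.016 0.01 0.085;0 0 0 -0.24 -0.02 0.03 0.085;0 0 0 -0.29 -0.024 0.05 0.085;0 0 0 -0.315 -0.026 0.08 0.085;0 0 0 -0.315 -0.026 0.104 0.085;0 0 0 -0.315 -0.026 0.104 0.085;0 0 0 -0.315 -0.026 0.104 0.085;0 0 0 -0.315 -0.026 0.104 0.085"
}}

```text
t: 18.05
eef_pos: [0.5925, -0.2589, 0.1312]
tcp_rot: [3.14, -0.0, 1.573]
force: [-0.3, 0.1, -0.3]
finger_gap: 0.0845
grasp_force: 0.0
```

```bash
python3 d.py .5911 -.2604 .054
python3 - <<'E'
from b import *
fit("yellow",(.618,.054),.094,["top"])
fit("red",(.591,-.2604),0,["side"])
cv2.imwrite("pics/s7.png",cv2.resize(S["img"][100:320,190:410],(600,600)))
E
```

```text
t 18.05 pos [ 0.5925 -0.2589  0.1312] rpy [ 3.1405e+00 -3.0000e-04  1.5728e+00] gap 0.08445898762713681
shift [-0.0015 -0.0015  0.0772] turn [ 0.06 -0.02  0.11]
yellow ['top'] [0.6194 0.0538] [ 0.  -0.6 -0.   0.6]
red ['side'] [ 0.5914 -0.2594] [-0.1  0.1  0.1 -0.1]
```

View pics/s7.png

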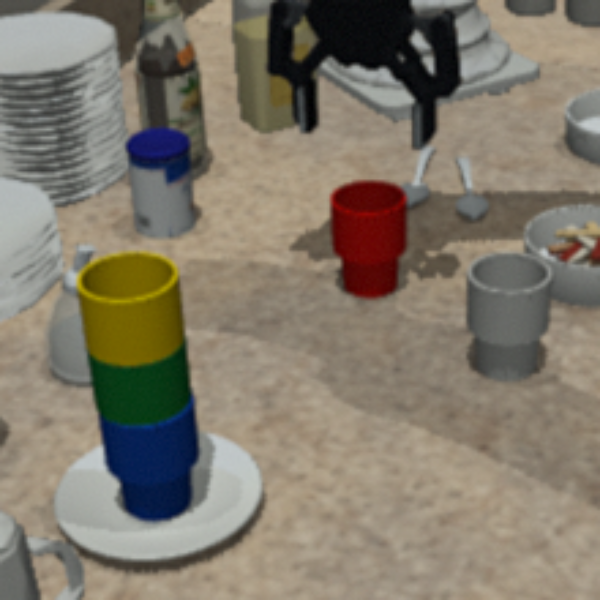

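Three tumblers are nested straight on the saucer, and the gripper is centred over red (crop (368,200)). I grip red.

Emit:
{"name": "move_arm", "arguments": {
  "moves": "0 0 0 -0.001 -0.001 0.02 0.085;0 0 0 -0.001 -0.001 0.045 0.085;0 0 0 -0.001 -0.001 0.068 0.085;0 0 0 -0.001 -0.001 0.077 0.085;0 0 0 -0.001 -0.001 0.077 0.085;0 0 0 -0.001 -0.001 0.077 0.085;0 0 0 -0.001 -0.001 0.077 0.04;0 0 0 -0.001 -0.001 0.077 0.04;0 0 0 -0.001 -0.001 0.077 0.04;0 0 0 -0.001 -0.001 0.077 0.04;0 0 0 -0.001 -0.001 0.077 0.04;0 0 0 -0.001 -0.001 0.077 0.04"
}}

```text
t: 19.35
eef_pos: [0.5913, -0.2615, 0.0549]
tcp_rot: [3.14, 0.001, 1.571]
force: [-0.9, -0.1, 7.6]
finger_gap: 0.0591
grasp_force: 63.1
```

```bash
python3 d.py .6187 .054 .274
```

```text
t 19.35 pos [ 0.5913 -0.2615  0.0549] rpy [3.1398e+00 9.0000e-04 1.5707e+00] gap 0.05914544221506269
shift [ 0.3153  0.0278 -0.2194] turn [ 0.1   0.05 -0.01]
```

Emit:
{"name": "move_arm", "arguments": {
  "moves": "0 0 0 0 0 -0.03 0.04;0 0 0 0 0 -0.08 0.04;0 0 0 0 0 -0.13 0.04;0 0 0 0.02 0.002 -0.17 0.04;0 0 0 0.055 0.005 -0.2 0.04;0 0 0 0.1 0.01 -0.21 0.04;0 0 0 0.15 0.014 -0.21 0.04;0 0 0 0.2 0.018 -0.21 0.04;0 0 0 0.245 0.022 -0.21 0.04;0 0 0 0.28 0.025 -0.21 0.04;0 0 0 0.305 0.027 -0.21 0.04;0 0 0 0.314 0.027 -0.21 0.04"
}}

```text
t: 20.55
eef_pos: [0.6174, 0.0564, 0.264]
tcp_rot: [3.141, -0.001, 1.575]
force: [-0.3, -0.3, -1.1]
finger_gap: 0.059
grasp_force: 65.0
```

Emit:
{"name": "move_arm", "arguments": {
  "moves": "0 0 0 0 0 0 0.04;0 0 0 0 0 0 0.04;0 0 0 0 0 0 0.04"
}}

```text
t: 20.85
eef_pos: [0.6176, 0.0505, 0.2632]
tcp_rot: [-3.141, 0.001, 1.568]
force: [-0.3, 0.3, -0.8]
finger_gap: 0.0589
grasp_force: 65.0
```

```bash
python3 d.py .6187 .0530 .193;python3 - <<'E'
from b import *
o=bot.get_obs()
fit("red",(.6187,.054),o["eef_pos"][2]-.0549,["side"])
cv2.imwrite("pics/s8.png",cv2.resize(S["img"][90:310,140:360],(600,600)))
E
```

```text
t 20.85 pos [0.6176 0.0505 0.2632] rpy [-3.1414e+00  1.0000e-03  1.5681e+00] gap 0.05887242265252597
shift [0.0025 0.0011 0.0702] turn [-0.01  0.06 -0.15]
red ['side'] [0.6185 0.0537] [-0.3 -0.7  0.3  0.5]
```

View pics/s8.png

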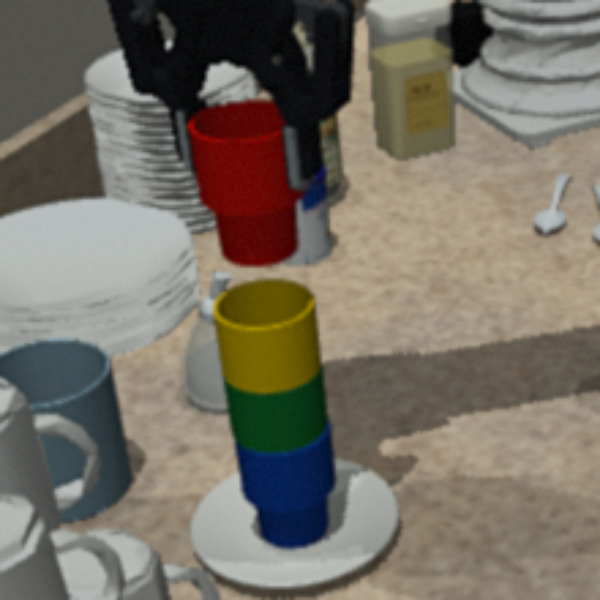

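Red hangs upright above the column. The arm is still swinging a little in y, so I let it settle before lowering.

Emit:
{"name": "move_arm", "arguments": {
  "moves": "0 0 0 0 0 0 0.04;0 0 0 0 0 0 0.04;0 0 0 0 0 0 0.04;0 0 0 0 0 0 0.04;0 0 0 0 0 0.01 0.04;0 0 0 0 0 0.015 0.04;0 0 0 0 0 0.02 0.04;0 0 0 0 0 0.02 0.04;0 0 0 0 0 0.02 0.04"
}}

```text
t: 21.85
eef_pos: [0.6176, 0.0528, 0.243]
tcp_rot: [-3.141, -0.0, 1.571]
force: [-0.5, -1.1, -2.1]
finger_gap: 0.0591
grasp_force: 65.0
```

```bash
python3 d.py .6187 .053 .193
```

```text
t 21.85 pos [0.6176 0.0528 0.243 ] rpy [-3.1411 -0.      1.5709] gap 0.05913915420049025
shift [0.0002 0.0012 0.05  ] turn [-0.03 -0.    0.  ]
```

Emit:
{"name": "move_arm", "arguments": {
  "moves": "0 0 0 0 0.001 0.01 0.04;0 0 0 0 0.001 0.02 0.04;0 0 0 0 0.001 0.03 0.04;0 0 0 0 0.001 0.04 0.04;0 0 0 0 0.001 0.046 0.04;0 0 0 0 0.001 0.048 0.04;0 0 0 0 0.001 0.048 0.04;0 0 0 0 0.001 0.048 0.04"
}}

```text
t: 22.65
eef_pos: [0.6188, 0.0529, 0.1955]
tcp_rot: [3.141, -0.0, 1.571]
force: [0.2, -0.1, -0.8]
finger_gap: 0.059
grasp_force: 65.0
```

```bash
python3 d.py .6187 .053 .193
```

```text
t 22.65 pos [0.6188 0.0529 0.1955] rpy [ 3.1412e+00 -1.0000e-04  1.5708e+00] gap 0.05896357392944677
shift [ 0.0001 -0.0001  0.0025] turn [ 0.02 -0.    0.  ]
```

Emit:
{"name": "move_arm", "arguments": {
  "moves": "0 0 0 0 0 0.001 0.04;0 0 0 0 0 0.0025 0.04;0 0 0 0 0 0.0025 0.04;0 0 0 0 0 0.0025 0.085;0 0 0 0 0 0.0025 0.085;0 0 0 0 0 0.0025 0.085;0 0 0 0 0 0.0025 0.085;0 0 0 0 0 -0.03 0.085;0 0 0 0 0 -0.07 0.085;0 0 0 0 0 -0.1 0.085;0 0 0 0 0 -0.1 0.085"
}}

```text
t: 23.75
eef_pos: [0.6204, 0.0535, 0.2996]
tcp_rot: [3.135, -0.001, 1.571]
force: [-0.4, 0.8, 0.1]
finger_gap: 0.0848
grasp_force: 0.0
```

Emit:
{"name": "move_arm", "arguments": {
  "moves": "0 0 0 -0.04 -0.02 0 0.085;0 0 0 -0.08 -0.04 0 0.085;0 0 0 -0.12 -0.06 0 0.085;0 0 0 -0.16 -0.08 0 0.085;0 0 0 -0.2 -0.1 0 0.085;0 0 0 -0.2 -0.1 0 0.085;0 0 0 -0.2 -0.1 0 0.085;0 0 0 -0.2 -0.1 0 0.085"
}}

```text
t: 24.55
eef_pos: [0.519, -0.1463, 0.2951]
tcp_rot: [3.142, -0.001, 1.572]
force: [0.3, 1.0, -0.7]
finger_gap: 0.085
grasp_force: 0.0
```

Run:
```python
from b import *
fit("red",(.6187,.054),.138,["top"])
cv2.imwrite("pics/s9.png",np.hstack([cv2.resize(T["img"][120:300,180:330],(400,480)),cv2.resize(S["img"][140:320,190:340],(400,480))]))
```

```text
red ['top'] [0.6198 0.0537] [-0.5 -1.3  0.5  1.5]
```

View pics/s9.png

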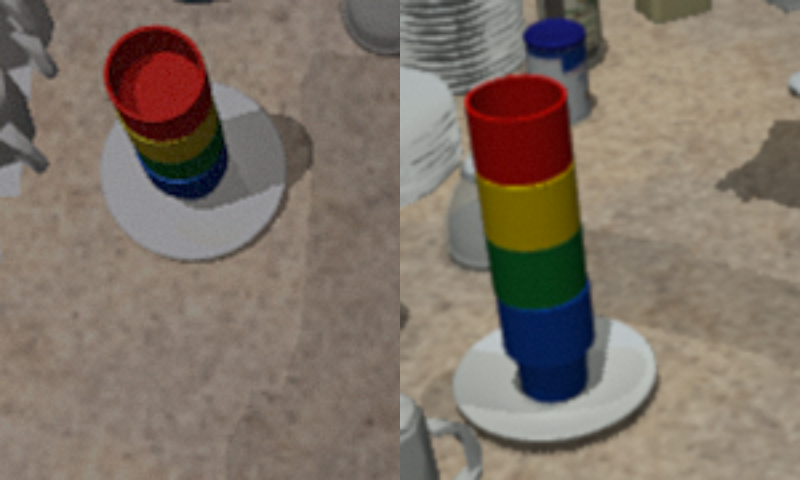

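All four are seated in a straight column in the middle of the saucer, red rim at side crop (518,100), and the arm is clear.

```bash
python3 -c "
from rig import bot
print(bot.sign_off())"
```

```text
the job is handed in; nothing more can be done
None
```

The blue, green, yellow and red tumblers are nested upright in one column in the middle of the saucer, the white tumbler and packet dish were not touched, and the job was handed in at about 25 s; the sign-off returned no verdict.

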